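Bolt the storage box past its spring catch

TASK

Bolt the two lid leaves of the storage box together: with a fingertip press the long spring-loaded press bar of the catch down and keep it down while you push the bolt's upright tab along it, until the bolt is fully home in the keeper on the other leaf. Then take the finger away so that the catch springs up again and locks the bolt. Only press and push, do not pinch or lift anything, and leave the dumbbells, mug and bottle where they are.

Things in the scene. Friction and masses are not known exactly. Their poses are not given: they have to be found in the camera images.
- box: Fixed plastic storage box, 240 (x) x 360 (y) x 110 mm high, origin at the centre of its underside, lid top 110 mm above. Two grey lid leaves meet along the x axis at y = 0. On the -y leaf: an aluminium bolt guide (x -42 to 12, y -150 to -8 mm, 22 mm high above the lid). The bolt locks by sliding along the box's +y.
- keeper (a point): Middle of the keeper's mouth, on the +y leaf (box x -15, y 10 mm, 13 mm above the lid). The keeper is a fixed aluminium socket, box x -42 to 12, y 10 to 48 mm, 26 mm high above the lid; its closed far end stops the bolt when fully home.
- bolt: Loose steel bar 130 x 30 x 12 mm, 0.25 kg, sliding with low friction in the guide under lips. Axes as the box's. Origin: mid-width, on its underside, 5 mm ahead of its nose; in the box frame y = 0 (2 mm either way) at the start, +44 mm fully home; the catch can lock it from +38 mm on. Until the catch is pressed it moves only some 2 to 6 mm either way.
- tab (a point): Middle of the flat push face (looking to the box's -y) of the bolt's upright tab: box x 31 mm, 53 mm above the lid, 70 mm behind the bolt's origin, so box y about -70 mm at the start, -26 mm fully home. The tab is 71 mm wide (box x -25 to 46), 10 mm thick, from 40 to 66 mm above the lid, and reaches out over the press bar.
- press_bar (a point): Centre of the top face of the catch's press bar, dark steel, 102 mm along the box's y (-122 to -20), 34 mm along x (14 to 48). Top face 36 mm above the lid when up, 24 when fully down. It lies beside the guide under the tab's path; about 50 mm of it is free on the tab's -y side. A finger can slide along it while pressing. Its tooth, at box y -50 mm, stands in a notch of the bolt.
- catch (a joint): How far the catch is pressed down: 0 up, 0.012 m fully down. Spring 3.2 N to start, 8 N fully down. From 8 mm the bolt can pass (9 to 12 mm is good). Then the bolt itself rides over the tooth and keeps it down until its second notch, 42 mm after the first, lets it spring up. Both notches are 18 mm long, the tooth 10 mm.
- dumbbell_a: Chrome mini dumbbell 150 mm long, 52 mm diameter, 0.8 kg, lying on the +y leaf of the lid along the box's x, about 115 mm from the seam; origin under its centre. Leave alone.
- dumbbell_b: The other, equal dumbbell, lying on the rubber floor; origin under its centre. Leave alone.
- mug: White ceramic mug standing upside down, 82 mm diameter, 94 mm high, with a handle; origin at the centre of its underside. Leave alone.
- bottle: Stainless bottle, 70 mm diameter, 226 mm high with its clip-on lid; origin at the centre of its underside. Leave alone.
Not all that is in view belongs to the job. What is shaped like the bolt but brown is not meant.

How it is judged:
By the outcome, as a careful person would: the job done as asked, in the order asked, and still so for the second after the job is handed in, with the robot touching nothing.
It also fails if it takes over 35 s, if anything falls off the work surface, if the arm or the gripper's body presses on something with over 40 N, if the wrist force passes 120 N, or if a joint passes its speed limit or range.

ROBOT

A 6-joint arm with a two-finger parallel gripper is mounted at the origin on the work surface. World frame = base frame: x ahead of the robot, y to its left, z up, the work surface at z = 0. Lengths are in m, angles in rad, forces in N, time in s.
With the tool pointing down it reaches from about 0.3 to 0.75 m from the base axis. Payload 8.5 kg.
Tool frame: the origin (TCP) lies at the very end of the fingers, on their centre line; the grasp point (between the pads) lies 19 mm behind it (manip.pinch_z is the distance from the TCP to the grasp point, in m); z points along the fingers, y is the direction in which the jaws open and shut (so a half turn about z gives the same grasp; the last joint's range is limited). The gripper opens to 88 mm and grips with 3 to 60 N. Pads are 18 mm wide; open, the fingers measure 123 mm over their backs; the gripper's body (75 mm by 187 mm) begins 45 mm behind the grasp point.
Start: joints at [-1.451, 0.381, 1.297, -0, 1.464, -0.215], TCP at [0.181, -0.519, 0.239] pointing down, gripper open.
Joint ranges: [-3.11, 3.11], [-0.89, 2.33], [0.22, 2.48], [-1.42, 4.56], [0.17, 2.85], [-2.88, 2.88]. Speed limits (rad/s): [2.39, 2.39, 3.14, 3.14, 3.14, 3.14].

INTERFACE

Orientations are given as a unit quaternion [w, x, y, z].
In Python, from rig import manip gives the robot as it stands.
- The arm moves only by the tool servo_tool, never from a script. Its argument "plan" is a list of rows, each a list of 4 numbers: the shift along the tool's x, y, z scaled (see below), then the turn about the tool's z scaled (see below). In form: [[dx, dy, dz, turn], ...]. A call has 1 to 12 rows; each row shifts and turns the pose as measured when the row begins, along the tool's axes as they then stand; what a row does not reach is not made up. The controller multiplies each number of a shift by 0.02 m and each number of a turn by 0.08 rad. A row lasts 1/10 s, in which the tool goes at most 50 mm and 8.59 degrees, less where a joint would pass 70% of its speed; a pose out of reach is approached as far as the arm can. A call with a number of a shift or a turn outside -1 to 1 is refused whole. A call with a gripper value outside its range is refused whole. "jaw" is the gripper's target within -1 to 1 (fully open at 1, half-way at 0, shut at -1), set as the call begins (left out, the last holds). The fingers move at their own pace and stop on an object; "force" is the grip in N (left out, the last holds). Time passes only in rows, so rows that do not move let the fingers close. It gives the time, the measured TCP pose, the force and the opening at its end, in the units of the state.
- manip.sense(): the state, without advancing time (a new reading comes with each control period).
- manip.grab_frame(name): name is "scene" or "top" or "wrist"; returns the picture (384x512x3 uint8, red, green, blue); there is no depth.
- manip.camera_params(name): a dict with "fx", "fy", "cx", "cy" (pixels), "R" (3x3) and "t" (3): a world point X has camera coordinates R X + t; the wrist camera has in their place "T_tool_cam" (4x4, takes a point from camera to tool coordinates, whose origin is the TCP and whose axes are the flange's). Camera axes: x right, y down, z forward; pixel columns grow to the right and rows downward; lengths in m; the calibration is good to about 2 mm. A picture is of the moment at which its call begins: read the wrist's pose just before it. camera_params takes no time and is no camera call.
- manip.sign_off(): hands the job in, once; it reports no verdict.
The state is a dict: "clock": time; "qpos": joint angles; "dq": joint speeds; "joint_efforts": joint torques, N m; "eef_pos": TCP position; "eef_rot": TCP orientation; "wrist_force": force on the tool from outside, world axes, zero at the start; "torque": the same for the moment, N m; "finger_gap": finger opening in m.
Only numpy, scipy, OpenCV 4.12 (cv2) and the standard library are available. Lean on these libraries where they do the work, as an engineer would, in place of code of your own. Each camera call takes 0.05 s, during which the arm holds its last target.

## Working session

There is one attempt and no reset: what is moved stays moved. The work goes in short steps, Python scripts to look and compute and a tool call to move; the robot and the scene stay as the last step left them, time stands still between calls to the robot, and variables do not carry over. Pictures are saved under pics/ and viewed, and the job is handed in when it is done.

Besides the shell and the picture viewer there is one more tool, called after "Emit:" as name(argument=value, ...), one argument or row to a line, values as JSON. servo_tool: Moves the arm, as the interface text tells. Its arguments: {"type":"object","properties":{"plan":{"type":"array","items":{"type":"array","items":{"type":"number","minimum":-1,"maximum":1}}},"jaw":{"type":"number"},"force":{"type":"number"}},"required":["plan"]}

```bash
mkdir -p pics; python3 - <<'E'
from rig import manip
import cv2, json
s=manip.sense(); print({k:s[k] for k in ('clock','eef_pos','eef_rot','wrist_force','finger_gap')})
for n in ("scene","top","wrist"):
    im=manip.grab_frame(n); cv2.imwrite(f"pics/{n}0.png",im[:,:,::-1]); p=manip.camera_params(n); print(n,p)
E
```

```text
{'clock': 0.0, 'eef_pos': array([ 0.18066385, -0.51917026,  0.23813701]), 'eef_rot': array([-7.48689279e-04,  9.86024145e-01,  1.66600791e-01,  2.65752774e-05]), 'wrist_force': array([ 0.28758228, -0.64010542, -0.17912408]), 'finger_gap': 0.0877540237986709}
scene {'fx': 440.0217273192745, 'fy': 440.0217273192745, 'cx': 256.02260390454876, 'cy': 181.96813745832083, 'R': array([[-0.66622462,  0.74549127,  0.01968558],
       [ 0.45780089,  0.42967652, -0.77832925],
       [-0.5886961 , -0.50953004, -0.62754765]]), 't': array([ 0.4170027 , -0.16577949,  1.78623803])}
top {'fx': 378.9155584620579, 'fy': 378.9155584620579, 'cx': 258.87062838032057, 'cy': 198.78930949051875, 'R': array([[-0.00177837, -0.99997893, -0.00624274],
       [-0.99181638,  0.00256073, -0.12764686],
       [ 0.12766016,  0.00596465, -0.99180003]]), 't': array([0.01692897, 0.63169113, 1.32509707])}
wrist {'fx': 271.23546334304496, 'fy': 271.23546334304496, 'cx': 258.65992689507453, 'cy': 187.9148783511277, 'T_tool_cam': array([[-2.62684348e-05, -9.47415141e-01, -3.20007109e-01,
         8.35770977e-02],
       [ 9.99999999e-01, -1.05163613e-05, -5.09522269e-05,
         3.24970381e-05],
       [ 4.49076008e-05, -3.20007110e-01,  9.47415140e-01,
        -1.45570397e-01],
       [ 0.00000000e+00,  0.00000000e+00,  0.00000000e+00,
         1.00000000e+00]])}
```

View pics/scene0.png

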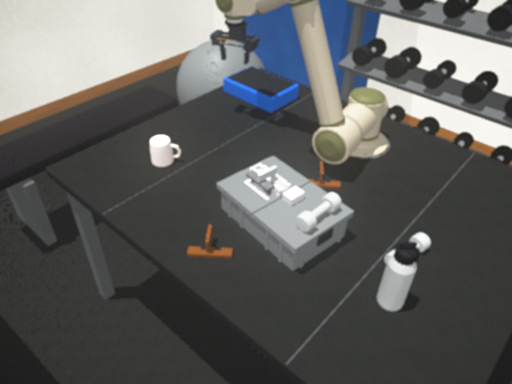

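View pics/top0.png

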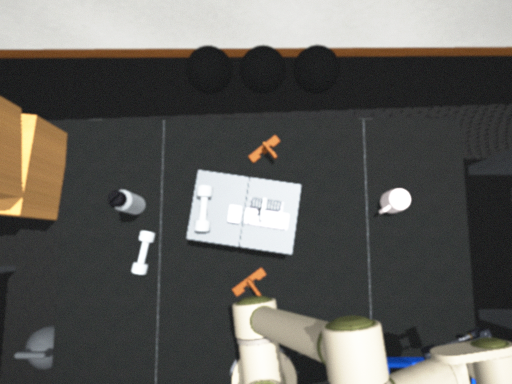

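View pics/wrist0.png

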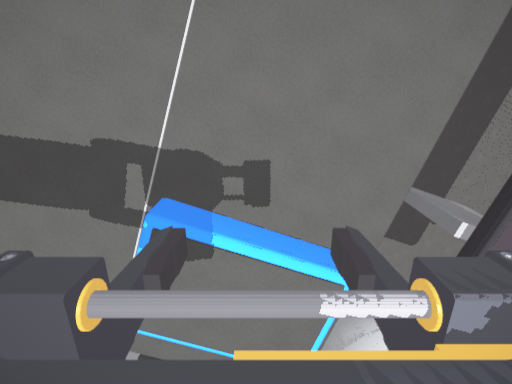

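The scene view shows the box near (285,210), with the bolt assembly at (268,180). In the top view the lid spans about (188..301, 171..254), with the keeper at about (235,214), the guide at about (270,215) and the dumbbell on the lid at (203,208). I'll fit the lid corners next.

```bash
cat > h.py <<'E'
import numpy as np, cv2
from rig import manip
def ray(name,u,v,z):
    p=manip.camera_params(name); R,t=np.array(p['R']),np.array(p['t'])
    c=-R.T@t; d=R.T@np.array([(u-p['cx'])/p['fx'],(v-p['cy'])/p['fy'],1])
    return c+d*(z-c[2])/d[2]
def proj(name,X):
    p=manip.camera_params(name); c=np.array(p['R'])@X+p['t']
    return np.array([p['fx']*c[0]/c[2]+p['cx'],p['fy']*c[1]/c[2]+p['cy']])
E
python3 - <<'E'
from h import *
im=cv2.imread('pics/top0.png'); g=cv2.cvtColor(im,cv2.COLOR_BGR2GRAY)
m=(g>110).astype(np.uint8); m[:150]=0;m[265:]=0;m[:,:178]=0;m[:,:]=m; m[:,320:]=0
n,l,st,c=cv2.connectedComponentsWithStats(m); i=1+np.argmax(st[1:,4]); print(st[i])
cs,_=cv2.findContours((l==i).astype(np.uint8),cv2.RETR_EXTERNAL,cv2.CHAIN_APPROX_NONE)
r=cv2.minAreaRect(cs[0]); print(r); b=cv2.boxPoints(r); 
ap=cv2.approxPolyDP(cs[0],4,True)[:,0]; print(ap)
for q in b: print(q,ray('top',*q,0.11))
for nm,(x0,y0,x1,y1) in dict(top=(180,160,310,260),scene=(205,140,365,280)).items():
    a=cv2.imread(f'pics/{nm}0.png')[y0:y1,x0:x1]; cv2.imwrite(f'pics/{nm}_crop.png',cv2.resize(a,None,fx=5 if nm!='top' else 6,fy=5 if nm!='top' else 6,interpolation=cv2.INTER_CUBIC)[:600,:800])
E
```

```text
[ 186  169  116   86 7698]
((243.72000122070312, 211.45999145507812), (108.47016906738281, 71.98347473144531), 8.130102157592773)
[[198 169]
 [187 239]
 [292 253]
 [299 183]]
[184.94 239.42] [0.48509834 0.26503132 0.11      ]
[195.12    168.15999] [0.73017099 0.23545349 0.11      ]
[302.5     183.49998] [ 0.67534367 -0.1348094   0.11      ]
[292.32 254.76] [ 0.43324468 -0.09670598  0.11      ]
```

View pics/top_crop.png

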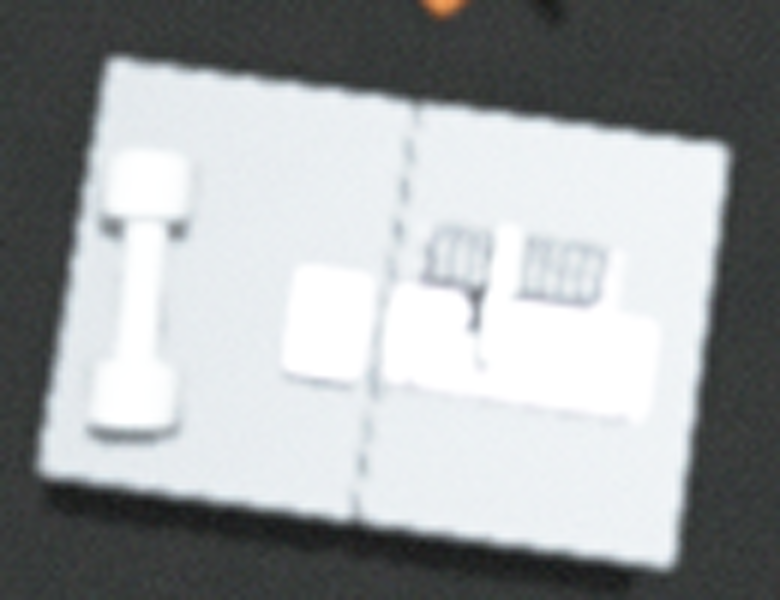

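View pics/scene_crop.png

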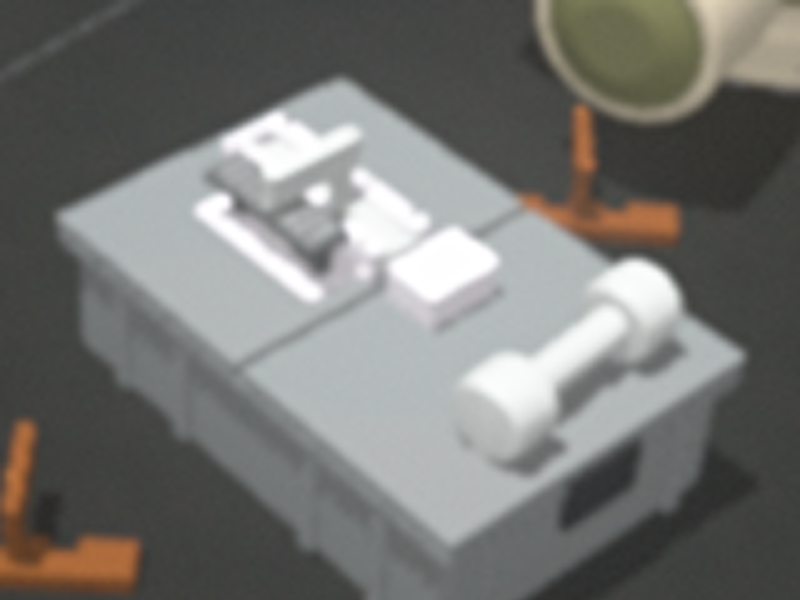

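```bash
cat >> h.py <<'E'
def fitpose(box,world):
    # 2D rigid: world = R box + t
    b=np.array(box);w=np.array(world);bm=b.mean(0);wm=w.mean(0)
    U,S,V=np.linalg.svd((w-wm).T@(b-bm));D=np.diag([1,np.linalg.det(U@V)]);R=U@D@V
    return np.arctan2(R[1,0],R[0,0]),wm-R@bm,(b@R.T+wm-R@bm-w)
E
python3 - <<'E'
from h import *
def tc(u,v): return ((u+.5)/6-.5+180,(v+.5)/6-.5+160)
def sc(u,v): return ((u+.5)/5-.5+205,(v+.5)/5-.5+140)
top=[tc(*q) for q in [(107,57),(731,148),(675,569),(39,477)]]
scn=[sc(*q) for q in [(745,355),(342,78),(58,218),(448,550)]]
W=[ray('top',*q,0.11)[:2] for q in top]
B=[(.12,.18),(.12,-.18),(-.12,-.18),(-.12,.18)]
y,t,r=fitpose(B,W);print('top',np.degrees(y),t,np.linalg.norm(r,axis=1))
# scene: which corner is which -> project top estimate
R=np.array([[np.cos(y),-np.sin(y)],[np.sin(y),np.cos(y)]])
for b in B: print(b,proj('scene',np.r_[R@b+t,.11]))
W=[ray('scene',*q,0.11)[:2] for q in scn];print(scn,W)
B2=[(-.12,.18),(-.12,-.18),(.12,-.18),(.12,.18)]
y2,t2,r2=fitpose(B2,W);print('scene',np.degrees(y2),t2,np.linalg.norm(r2,axis=1))
for nm,b,z in [('tab',(.031,-.070),.163),('bar',(.031,-.095),.146),('keeper',(-.015,.01),.123)]:
    print(nm,R@b+t,proj('top',np.r_[R@b+t,z]),proj('scene',np.r_[R@b+t,z]))
E
```

```text
top -8.349691594472315 [0.58006116 0.06541364] [0.00239005 0.0009497  0.00105364 0.00127678]
(0.12, 0.18) [295.23945124 248.46952718]
(0.12, -0.18) [216.07700607 182.17162471]
(-0.12, -0.18) [272.99354615 154.83273188]
(-0.12, 0.18) [354.02211551 210.42098523]
[(353.6, 210.6), (273.0, 155.2), (216.2, 183.2), (294.2, 249.6)] [array([0.48899893, 0.26043471]), array([ 0.43684309, -0.09383728]), array([ 0.67597712, -0.12612735]), array([0.73001814, 0.22652958])]
scene -8.32727595739067 [0.58295932 0.06674991] [0.00221447 0.00131949 0.00262792 0.00244443]
tab [ 0.60056757 -0.00834602] [265.95642129 203.43711636] [260.59761683 174.94806427]
bar [ 0.59693721 -0.03308103] [273.35893961 205.09839038] [255.22054091 175.38384004]
keeper [0.5666723  0.07748585] [240.35980286 214.87183078] [288.84645079 192.24529221]
```

Emit:
servo_tool(
  plan=[
    [0,0,-0.5,1],
    [0.5,-0.5,-0.5,1],
    [0.7,-0.7,-0.5,1],
    [0.7,-0.7,-0.5,1],
    [0.7,-0.7,-0.5,1],
    [0.7,-0.7,-0.5,1],
  ],
  jaw=-1,
  force=20,
)

```text
clock: 0.75
eef_pos: [0.2411, -0.447, 0.2972]
eef_rot: [-0.004, 0.997, -0.083, -0.001]
wrist_force: [0.4, -0.1, 0.5]
finger_gap: 0.0425
```

```bash
cat >> h.py <<'E'
def rot(q):
    w,x,y,z=q; from scipy.spatial.transform import Rotation as Ro
    return Ro.from_quat([x,y,z,w]).as_matrix()
YAW=np.radians(-8.34);T=np.array([.5813,.066])
RB=np.array([[np.cos(YAW),-np.sin(YAW)],[np.sin(YAW),np.cos(YAW)]])
def st():
    s=manip.sense();Rt=rot(s['eef_rot']);p=np.array(s['eef_pos'])
    b=RB.T@(p[:2]-T)
    print('t %.2f'%s['clock'],'tcp',p.round(4),'box',(b*1000).round(1),'z over lid %.1f'%((p[2]-.11)*1000),'yaw',np.degrees(np.arctan2(Rt[1,0],Rt[0,0])).round(2),'tilt',Rt[:2,2].round(4),'F',np.round(s['wrist_force'],1),'gap %.4f'%s['finger_gap'])
    return s,Rt,p
def todo(bx,by,z):
    s,Rt,p=st();w=np.r_[RB@np.array([bx,by])/1+T,z];print('need tool shift (units 0.02):',(Rt.T@(w-p)/.02).round(2))
E
python3 -c "
from h import *
todo(.031,-.095,.29)"
```

```text
t 0.75 tcp [ 0.2411 -0.447   0.2972] box [-262.2 -556.9] z over lid 187.2 yaw -9.57 tilt [-0.0017  0.0087] F [ 0.4 -0.1  0.5] gap 0.0425
need tool shift (units 0.02): [ 14.16 -23.4    0.51]
```

Emit:
servo_tool(
  plan=[
    [0.6,-1,0,-0.2],
    [0.6,-1,0,0],
    [0.6,-1,0,0],
    [0.6,-1,0,0],
    [0.6,-1,0,0],
    [0.6,-1,0,0],
    [0.6,-1,0,0],
    [0.6,-1,0,0],
    [0.6,-1,0,0],
    [0.6,-1,0,0],
    [0.6,-1,0,0],
    [0.6,-1,0,0],
  ],
)

```text
clock: 1.95
eef_pos: [0.4263, -0.2222, 0.298]
eef_rot: [-0.005, 0.997, -0.077, -0.002]
wrist_force: [0.1, -1.1, 0.2]
finger_gap: 0.0006
```

```bash
python3 -c "
from h import *
todo(.031,-.095,.29)"
```

```text
t 1.95 tcp [ 0.4263 -0.2222  0.298 ] box [-111.6 -307.6] z over lid 188.0 yaw -8.84 tilt [-0.0037  0.0107] F [ 0.1 -1.1  0.2] gap 0.0006
need tool shift (units 0.02): [  7.04 -10.69   0.47]
```

Emit:
servo_tool(
  plan=[
    [0.6,-0.9,0,-0.1],
    [0.6,-0.9,0,0],
    [0.6,-0.9,0,0],
    [0.6,-0.9,0,0],
    [0.6,-0.9,0,0],
    [0.6,-0.9,0,0],
    [0.6,-0.9,0,0],
    [0.6,-0.9,0,0],
    [0.6,-0.9,0,0],
    [0.6,-0.9,0,0],
    [0.6,-0.9,0,0],
    [0.4,-0.7,0,0],
  ],
)

```text
clock: 3.15
eef_pos: [0.6015, -0.0225, 0.2961]
eef_rot: [-0.006, 0.997, -0.072, -0.006]
wrist_force: [0.1, 0.4, 0.2]
finger_gap: 0.0005
```

```bash
python3 -c "
from h import *
todo(.031,-.095,.29)
im=manip.grab_frame('wrist');cv2.imwrite('pics/w1.png',im[:,:,::-1])"
```

```text
t 3.15 tcp [ 0.6015 -0.0225  0.2961] box [ 32.8 -84.6] z over lid 186.1 yaw -8.29 tilt [-0.0104  0.0135] F [0.1 0.4 0.2] gap 0.0005
need tool shift (units 0.02): [-0.09  0.52  0.3 ]
```

View pics/w1.png

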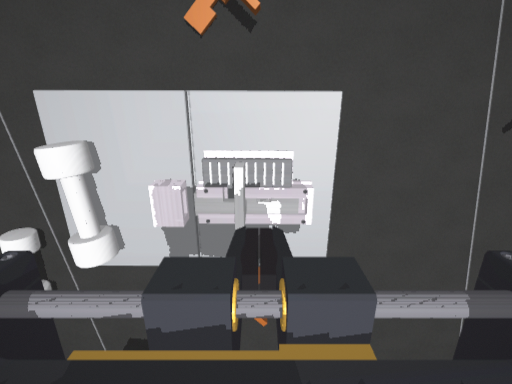

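```bash
cat >> h.py <<'E'
def wray(s,u,v,z):
    p=manip.camera_params('wrist');Rt=rot(s['eef_rot']);M=np.array(p['T_tool_cam'])
    d=Rt@M[:3,:3]@np.array([(u-p['cx'])/p['fx'],(v-p['cy'])/p['fy'],1]);c=Rt@M[:3,3]+np.array(s['eef_pos'])
    w=c+d*(z-c[2])/d[2]; return w[:2],RB.T@(w[:2]-T)*1000
E
python3 -c "
from h import *
im=cv2.imread('pics/w1.png')[130:260,140:330];cv2.imwrite('pics/w1c.png',cv2.resize(im,None,fx=4,fy=4,interpolation=cv2.INTER_CUBIC))"
```

```text
(no output)
```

View pics/w1c.png

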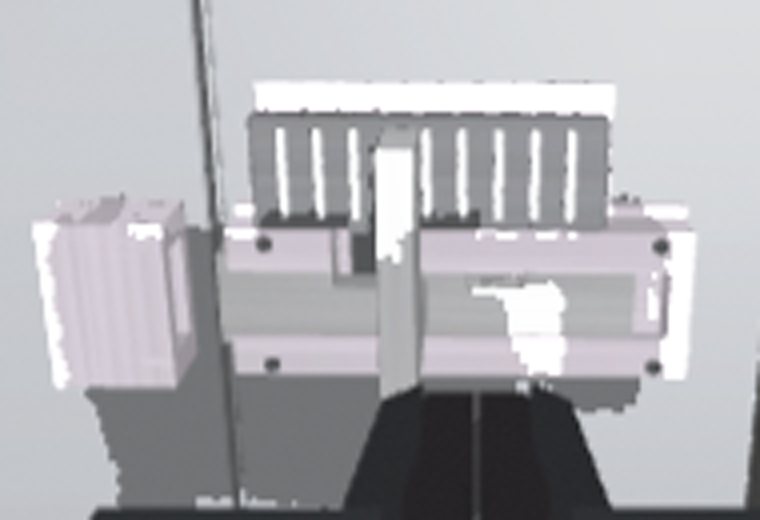

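```bash
python3 -c "
from h import *
s,_,p=st()
def c(u,v): return ((u+.5)/4-.5+140,(v+.5)/4-.5+130)
for n,q,h in [('bar far -y',(609,117),36),('bar far +y',(250,117),36),('bar near -y',(607,227),36),('bar near+y',(252,215),36),('tab far face',(416,145),66),('tab near face',(418,390),66),('tab far frontface',(376,148),66),('keeper mouth far',(184,222),26),('keeper mouth near',(180,386),26),('keeper back far',(55,222),26),('guide near -y',(664,376),22),('guide far -y',(664,232),22)]:
    print(n,wray(s,*c(*q),.11+h/1000)[1].round(1))
M=np.array(manip.camera_params('wrist')['T_tool_cam']);P=manip.camera_params('wrist')
for X in [(0,0,0),(0,.0175,0),(0,-.0175,0),(.009,0,0)]:
    k=M[:3,:3].T@(np.array(X)-M[:3,3]);print(X,P['fx']*k[0]/k[2]+P['cx'],P['fy']*k[1]/k[2]+P['cy'])
"
```

```text
t 3.20 tcp [ 0.6022 -0.0209  0.2957] box [ 33.3 -83. ] z over lid 185.7 yaw -8.2 tilt [-0.0103  0.0144] F [-0.6  2.7 -0.9] gap 0.0002
bar far -y [  49.6 -117.8]
bar far +y [ 49.  -18.2]
bar near -y [  17.4 -118.6]
bar near+y [ 20.3 -16.9]
tab far face [ 49.2 -66.3]
tab near face [-19.6 -65.7]
tab far frontface [ 48.3 -56.2]
keeper mouth far [14.7  5.9]
keeper mouth near [-39.8  11.9]
keeper back far [14.4 44.4]
guide near -y [ -37.  -140.2]
guide far -y [  11.1 -137.4]
(0, 0, 0) 258.7025378183474 241.6196936148795
(0, 0.0175, 0) 287.5286468949508 241.6166055365542
(0, -0.0175, 0) 229.87559854632937 241.62278178214183
(0.009, 0, 0) 258.70280255705023 228.2800322909421
```

The wrist view shows the bar at columns 203–292, rows 158–186, and the tab at column about 239. They sit about 2 mm from the pose I worked out, which is consistent. I'll back off to box y = -93 and go down.

Emit:
servo_tool(
  plan=[
    [0,0.5,0.3,0],
    [0,0.1,0.8,0],
    [0,0,1,0],
    [0,0,1,0],
    [0,0,1,0],
    [0,0,0,0],
  ],
)

```text
clock: 3.8
eef_pos: [0.5961, -0.0382, 0.2083]
eef_rot: [-0.006, 0.997, -0.073, -0.007]
wrist_force: [-0.2, 0.5, -0.2]
finger_gap: 0.0002
```

```bash
python3 -c "
from h import *
todo(.033,-.093,.150)"
```

```text
t 3.80 tcp [ 0.5961 -0.0382  0.2083] box [  29.8 -101. ] z over lid 98.3 yaw -8.34 tilt [-0.0135  0.0134] F [-0.2  0.5 -0.2] gap 0.0002
need tool shift (units 0.02): [ 0.21 -0.37  2.92]
```

Emit:
servo_tool(
  plan=[
    [0.15,-0.15,0.5,0],
    [0.1,-0.15,0.7,0],
    [0.05,0,0.7,0],
    [0,0,0.5,0],
    [0,0,0.2,0],
    [0,0,0,0],
  ],
)

```text
clock: 4.4
eef_pos: [0.6032, -0.0356, 0.1566]
eef_rot: [-0.005, 0.997, -0.074, -0.005]
wrist_force: [-0.2, 0.4, 0.7]
finger_gap: 0.0007
```

```bash
python3 -c "
from h import *
todo(.033,-.093,.1355)
im=manip.grab_frame('wrist');cv2.imwrite('pics/w2.png',im[:,:,::-1])
im=manip.grab_frame('scene');cv2.imwrite('pics/s2.png',cv2.resize(im[130:230,190:330,::-1],None,fx=5,fy=5,interpolation=cv2.INTER_CUBIC))"
```

```text
t 4.40 tcp [ 0.6032 -0.0356  0.1566] box [ 36.4 -97.3] z over lid 46.6 yaw -8.51 tilt [-0.0083  0.0116] F [-0.2  0.4  0.7] gap 0.0007
need tool shift (units 0.02): [-0.16 -0.21  1.06]
```

View pics/w2.png

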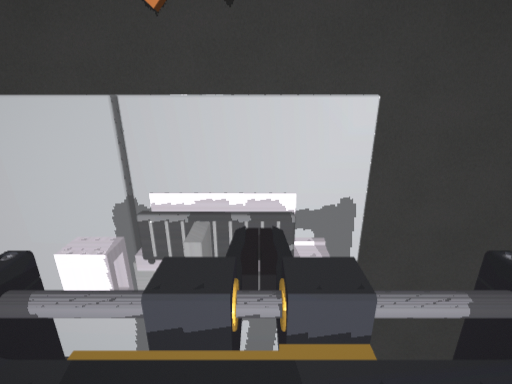

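View pics/s2.png

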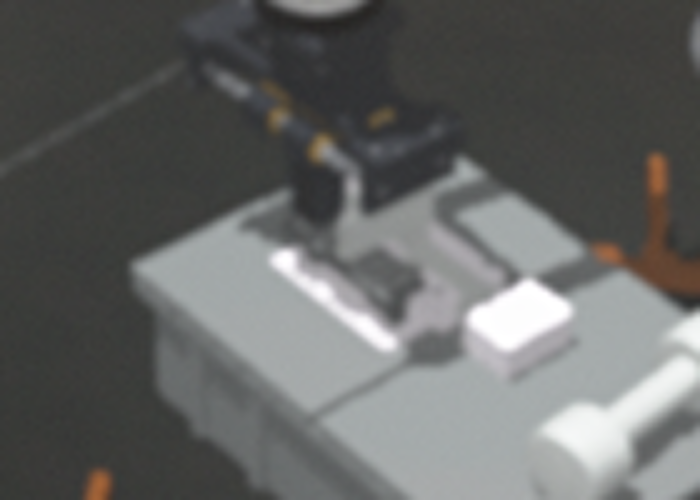

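The wrist view shows the fingertip (columns 228–290) above the bar (138–295), with the tab clear of it at columns 187–210. Pressing down now.

Emit:
servo_tool(
  plan=[
    [-0.15,-0.15,0.1,0],
    [0,0,0.25,0],
    [0,0,0.2,0],
    [0,0,0,0],
  ],
)

```text
clock: 4.9
eef_pos: [0.601, -0.0317, 0.1469]
eef_rot: [-0.005, 0.997, -0.074, -0.003]
wrist_force: [-0.0, -0.4, 0.4]
finger_gap: 0.0004
```

```bash
python3 -c "
from h import *
todo(.033,-.093,.1355)"
```

```text
t 4.90 tcp [ 0.601  -0.0317  0.1469] box [ 33.7 -93.8] z over lid 36.9 yaw -8.49 tilt [-0.0046  0.0106] F [-0.  -0.4  0.4] gap 0.0004
need tool shift (units 0.02): [-0.03 -0.03  0.57]
```

Emit:
servo_tool(
  plan=[
    [0,0,0.15,0],
    [0,0,0.15,0],
    [0,0,0,0],
  ],
)

```text
clock: 5.2
eef_pos: [0.6013, -0.0317, 0.1415]
eef_rot: [-0.005, 0.997, -0.074, -0.002]
wrist_force: [-1.9, 0.8, 4.2]
finger_gap: 0.0006
```

Emit:
servo_tool(
  plan=[
    [0,0,0.15,0],
    [0,0,0.15,0],
    [0,0,0,0],
  ],
)

```text
clock: 5.5
eef_pos: [0.6015, -0.0318, 0.1369]
eef_rot: [-0.005, 0.997, -0.074, -0.001]
wrist_force: [-0.9, 1.0, 6.1]
finger_gap: 0.0003
```

Emit:
servo_tool(
  plan=[
    [0,0,0.12,0],
    [0,0,0,0],
    [0,0,0,0],
  ],
)

```text
clock: 5.8
eef_pos: [0.6018, -0.0319, 0.1365]
eef_rot: [-0.004, 0.997, -0.074, 0.0]
wrist_force: [-2.6, 0.7, 7.1]
finger_gap: 0.0003
```

Emit:
servo_tool(
  plan=[
    [0,0,0.12,0],
    [0,0,0.1,0],
    [0,0,0.05,0],
  ],
)

```text
clock: 6.1
eef_pos: [0.6021, -0.032, 0.1344]
eef_rot: [-0.004, 0.997, -0.074, 0.002]
wrist_force: [-2.6, 0.9, 8.6]
finger_gap: 0.0009
```

```bash
python3 -c "
from h import *
todo(.033,-.093,.1355)"
```

```text
t 6.10 tcp [ 0.6021 -0.032   0.1344] box [ 34.8 -93.9] z over lid 24.4 yaw -8.48 tilt [0.0044 0.0075] F [-2.6  0.9  8.6] gap 0.0009
need tool shift (units 0.02): [-0.09 -0.05 -0.05]
```

Emit:
servo_tool(
  plan=[
    [-0.05,-0.2,0.04,0],
    [-0.05,-0.2,0.04,0],
    [0,-0.2,0.04,0],
    [0,-0.2,0.04,0],
  ],
)

```text
clock: 6.5
eef_pos: [0.6049, -0.0185, 0.1355]
eef_rot: [-0.001, 0.997, -0.075, 0.007]
wrist_force: [-0.6, -3.7, 8.1]
finger_gap: 0.0005
```

```bash
python3 -c "
from h import *
st()"
```

```text
t 6.50 tcp [ 0.6049 -0.0185  0.1355] box [ 35.6 -80.1] z over lid 25.5 yaw -8.55 tilt [0.014 0.001] F [-0.6 -3.7  8.1] gap 0.0005
```

Emit:
servo_tool(
  plan=[
    [-0.05,-0.2,0.08,0],
    [-0.05,-0.2,0.06,0],
    [-0.05,-0.2,0.06,0],
    [-0.05,-0.2,0.06,0],
  ],
)

```text
clock: 6.9
eef_pos: [0.6065, -0.0047, 0.1346]
eef_rot: [0.002, 0.997, -0.075, 0.013]
wrist_force: [-0.1, -3.6, 7.7]
finger_gap: 0.0003
```

```bash
python3 -c "
from h import *
st()"
```

```text
t 6.90 tcp [ 0.6065 -0.0047  0.1346] box [ 35.2 -66.3] z over lid 24.6 yaw -8.6 tilt [ 0.025  -0.0059] F [-0.1 -3.6  7.7] gap 0.0003
```

Emit:
servo_tool(
  plan=[
    [-0.05,-0.25,0.06,0],
    [-0.05,-0.25,0.06,0],
    [-0.05,-0.25,0.06,0],
  ],
)

```text
clock: 7.2
eef_pos: [0.6083, 0.0083, 0.1346]
eef_rot: [0.004, 0.997, -0.075, 0.017]
wrist_force: [-1.4, -2.9, 9.5]
finger_gap: 0.0006
```

```bash
python3 -c "
from h import *
st()
im=manip.grab_frame('wrist');cv2.imwrite('pics/w3.png',im[:,:,::-1])
im=manip.grab_frame('scene');cv2.imwrite('pics/s3.png',cv2.resize(im[130:230,190:330,::-1],None,fx=5,fy=5,interpolation=cv2.INTER_CUBIC))
st()"
```

```text
t 7.20 tcp [0.6083 0.0083 0.1346] box [ 35.1 -53.2] z over lid 24.6 yaw -8.65 tilt [ 0.0341 -0.0115] F [-1.4 -2.9  9.5] gap 0.0006
t 7.30 tcp [0.6083 0.0089 0.1346] box [ 35.  -52.6] z over lid 24.6 yaw -8.62 tilt [ 0.0343 -0.0108] F [0.8 0.  8.1] gap 0.0007
```

View pics/w3.png

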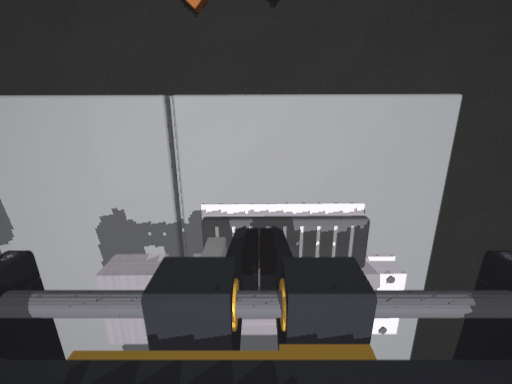

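View pics/s3.png

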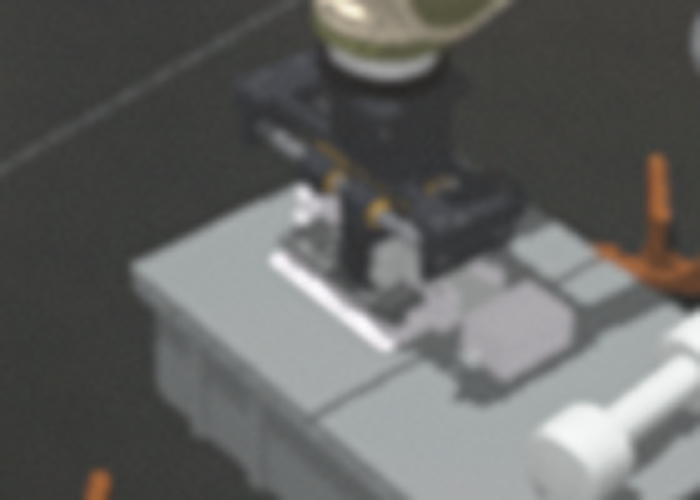

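```bash
python3 -c "
from h import *
s,_,p=st()
for n,q,h in [('tab face',(228,238),66),('tab front',(206,238),66),('bar+y',(203,218),24),('bar-y',(368,218),24)]: print(n,wray(s,*q,.11+h/1000)[1].round(1))"
```

```text
t 7.30 tcp [0.6083 0.0089 0.1346] box [ 35.  -52.6] z over lid 24.6 yaw -8.62 tilt [ 0.0343 -0.0108] F [0.8 0.  8.1] gap 0.0007
tab face [ 58.7 -39.1]
tab front [ 58.8 -29.5]
bar+y [ 50.5 -19.6]
bar-y [  49.7 -117.6]
```

Emit:
servo_tool(
  plan=[
    [-0.05,-0.2,0.06,0],
    [-0.05,-0.2,0.06,0],
    [-0.05,-0.15,0.06,0],
  ],
)

```text
clock: 7.6
eef_pos: [0.6097, 0.0179, 0.1347]
eef_rot: [0.006, 0.997, -0.076, 0.022]
wrist_force: [0.3, -2.5, 8.7]
finger_gap: 0.0005
```

```bash
python3 -c "
from h import *
st()"
```

```text
t 7.60 tcp [0.6097 0.0179 0.1347] box [ 35.  -43.5] z over lid 24.7 yaw -8.67 tilt [ 0.0435 -0.0161] F [ 0.3 -2.5  8.7] gap 0.0005
```

Emit:
servo_tool(
  plan=[
    [-0.05,-0.15,0.06,0],
    [-0.05,-0.15,0.06,0],
  ],
)

```text
clock: 7.8
eef_pos: [0.6103, 0.0208, 0.1349]
eef_rot: [0.01, 0.997, -0.076, 0.025]
wrist_force: [-5.0, -21.9, 10.7]
finger_gap: 0.0003
```

Emit:
servo_tool(
  plan=[
    [-0.05,-0.15,0.06,0],
  ],
)

```text
clock: 7.9
eef_pos: [0.6103, 0.0206, 0.1351]
eef_rot: [0.013, 0.997, -0.076, 0.027]
wrist_force: [-5.7, -19.7, 10.8]
finger_gap: 0.0004
```

Emit:
servo_tool(
  plan=[
    [0,-0.15,0.06,0],
  ],
)

```text
clock: 8.0
eef_pos: [0.6106, 0.0202, 0.135]
eef_rot: [0.016, 0.997, -0.077, 0.027]
wrist_force: [-9.4, -16.1, 8.8]
finger_gap: 0.0002
```

```bash
python3 -c "
from h import *
s,_,p=st()
im=manip.grab_frame('wrist');cv2.imwrite('pics/w4.png',im[:,:,::-1]);cv2.imwrite('pics/w4c.png',cv2.resize(im[180:280,90:400,::-1],None,fx=2.5,fy=2.5,interpolation=cv2.INTER_CUBIC))
st()"
```

```text
t 8.00 tcp [0.6106 0.0202 0.135 ] box [ 35.6 -41. ] z over lid 25.0 yaw -8.79 tilt [ 0.051  -0.0356] F [ -9.4 -16.1   8.8] gap 0.0002
t 8.05 tcp [0.6106 0.0202 0.135 ] box [ 35.7 -41.1] z over lid 25.0 yaw -8.79 tilt [ 0.0509 -0.036 ] F [ -7.4 -18.   10.8] gap 0.0005
```

View pics/w4c.png

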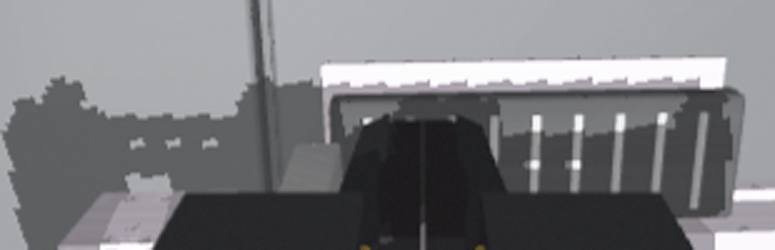

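```bash
python3 -c "
from h import *
s,_,p=st()
def c(u,v): return (90+(u+.5)/2.5-.5,180+(v+.5)/2.5-.5)
for n,q,h in [('tab R',(342,145),66),('tab R low',(338,145),40),('tab L',(305,145),66),('tab L2',(282,192),66),('bar+y',(333,93),24),('bar-y',(742,93),24)]: print(n,wray(s,*c(*q),.11+h/1000)[1].round(1))"
python3 -c "
import cv2
im=cv2.imread('pics/w4.png')[225:265,190:240];cv2.imwrite('pics/w4d.png',cv2.resize(im,None,fx=12,fy=12,interpolation=cv2.INTER_CUBIC))"
```

```text
t 8.05 tcp [0.6106 0.0202 0.135 ] box [ 35.7 -41.1] z over lid 25.0 yaw -8.79 tilt [ 0.0509 -0.036 ] F [ -7.4 -18.   10.8] gap 0.0005
tab R [ 58.5 -26. ]
tab R low [ 46.  -22.4]
tab L [ 58.6 -19.6]
tab L2 [ 49.6 -15. ]
bar+y [ 51.7 -20. ]
bar-y [  49.7 -118.4]
```

View pics/w4d.png

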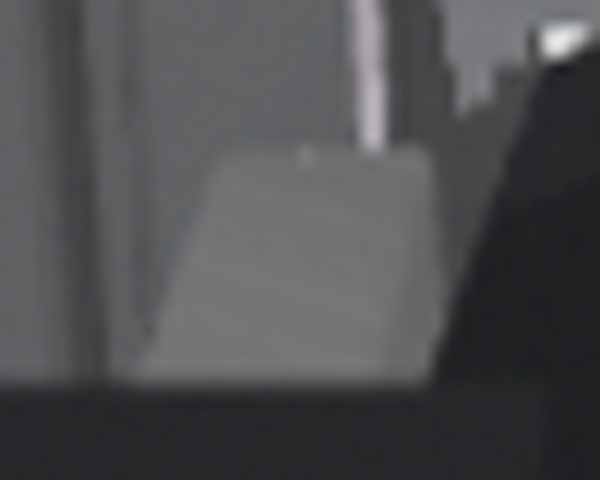

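The hard stop (Fy about -20 N) and the tab face at about -25 mm both say the bolt is home. I'll ease the push off, then lift.

Emit:
servo_tool(
  plan=[
    [0.05,0.15,0.05,0],
    [0,0.15,0.04,0],
  ],
)

```text
clock: 8.25
eef_pos: [0.6116, 0.0136, 0.1354]
eef_rot: [0.016, 0.996, -0.077, 0.029]
wrist_force: [0.6, 2.7, 7.6]
finger_gap: 0.0002
```

```bash
python3 -c "
from h import *
st()"
```

```text
t 8.25 tcp [0.6116 0.0136 0.1354] box [ 37.6 -47.5] z over lid 25.4 yaw -8.85 tilt [ 0.0548 -0.0358] F [0.6 2.7 7.6] gap 0.0002
```

Emit:
servo_tool(
  plan=[
    [0,0,-0.3,0],
    [0,0.02,-0.4,0],
    [0,0.05,-0.6,0],
    [0,0.05,-0.8,0],
    [0,0.05,-1,0],
    [0,0.05,-1,0],
    [0,0.3,-1,0],
    [0,0.5,-1,0],
    [0,0.5,-1,0],
    [0,0.3,-0.5,0],
    [0,0,0,0],
  ],
)

```text
clock: 9.35
eef_pos: [0.5961, -0.0178, 0.297]
eef_rot: [0.016, 0.996, -0.077, 0.028]
wrist_force: [-0.2, -0.7, -0.1]
finger_gap: 0.0003
```

```bash
python3 -c "
from h import *
s,_,p=st()
im=manip.grab_frame('wrist');cv2.imwrite('pics/w5.png',im[:,:,::-1])
im=manip.grab_frame('scene');cv2.imwrite('pics/s5.png',cv2.resize(im[130:270,190:370,::-1],None,fx=4,fy=4,interpolation=cv2.INTER_CUBIC))
st()"
```

```text
t 9.35 tcp [ 0.5961 -0.0178  0.297 ] box [ 26.8 -80.7] z over lid 187.0 yaw -8.81 tilt [ 0.0537 -0.0353] F [-0.2 -0.7 -0.1] gap 0.0003
t 9.45 tcp [ 0.5958 -0.0171  0.2952] box [ 26.4 -80.1] z over lid 185.2 yaw -8.78 tilt [ 0.051  -0.0345] F [-0.4  0.2 -0. ] gap 0.0003
```

View pics/w5.png

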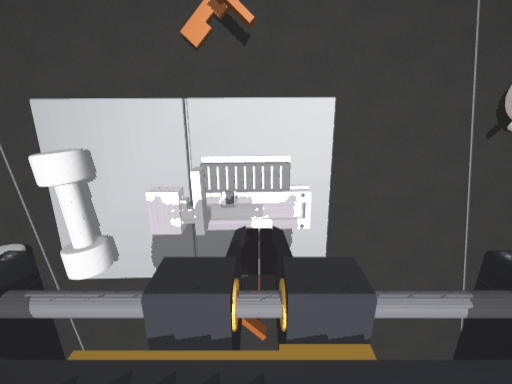

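View pics/s5.png

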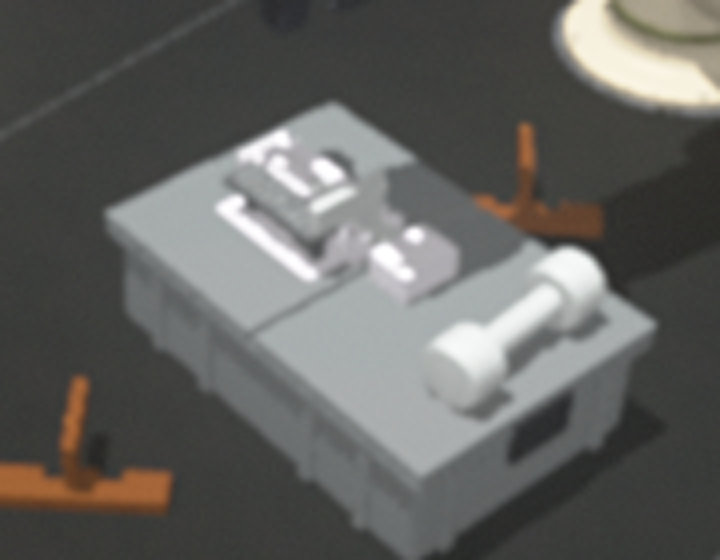

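```bash
python3 -c "
import cv2
im=cv2.imread('pics/w5.png')[145:245,140:320];cv2.imwrite('pics/w5c.png',cv2.resize(im,None,fx=4.4,fy=4.4,interpolation=cv2.INTER_CUBIC))"
```

```text
(no output)
```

View pics/w5c.png

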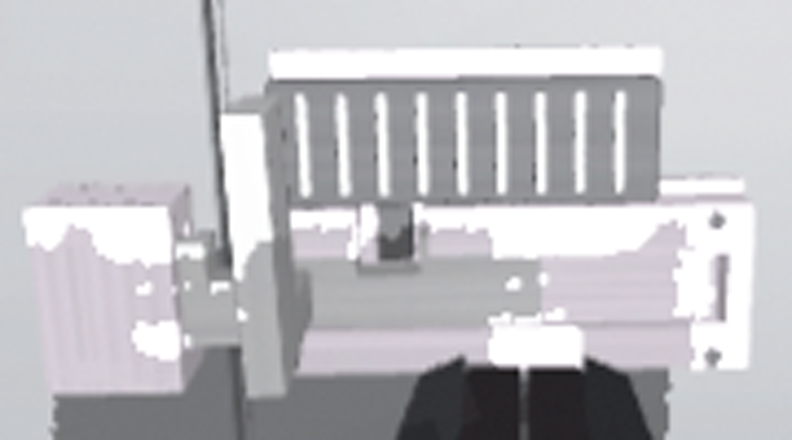

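```bash
python3 -c "
from h import *
s,_,p=st()
def c(u,v): return (140+(u+.5)/4.4-.5,145+(v+.5)/4.4-.5)
for h in (36,24):
  a=wray(s,*c(268,78),.11+h/1000)[1];b=wray(s,*c(658,78),.11+h/1000)[1];e=wray(s,*c(658,203),.11+h/1000)[1];print(h,a,b,e,'len',np.linalg.norm(a-b),'wid',np.linalg.norm(b-e))
for n,q,h in [('tab face far',(270,110),66),('tab face near',(288,394),66),('tab front near',(244,394),66),('keeper mouth near',(184,388),26),('guide far -y',(748,200),22),('guide near -y',(748,368),22)]: print(n,wray(s,*c(*q),.11+h/1000)[1].round(1))"

```

```text
t 9.45 tcp [ 0.5958 -0.0171  0.2952] box [ 26.4 -80.1] z over lid 185.2 yaw -8.78 tilt [ 0.051  -0.0345] F [-0.4  0.2 -0. ] gap 0.0003
36 [ 49.3528236  -19.69877271] [  47.99349201 -118.34430731] [  14.8980348  -119.03922893] len 98.65489992134926 wid 33.10275220925413
24 [ 47.25140348 -17.40881958] [  45.83754333 -120.01144513] [  11.41448691 -120.73424301] len 102.61236655811844 wid 34.43064405809071
tab face far [ 47.2 -25.4]
tab face near [-23.5 -25.1]
tab front near [-23.2 -14.5]
keeper mouth near [-39.6  11.3]
guide far -y [  11.3 -145.8]
guide near -y [ -38.7 -147.8]
```

```bash
python3 -c "
from h import *
a=cv2.imread('pics/scene0.png')[158:208,232:292];b=manip.grab_frame('scene')[158:208,232:292,::-1]
s3=cv2.resize(cv2.imread('pics/s3.png'),(140,100),interpolation=cv2.INTER_AREA)[28:78,42:102]
f=lambda x:cv2.resize(np.ascontiguousarray(x),None,fx=6.6,fy=6.6,interpolation=cv2.INTER_CUBIC)[:, :396]
im=np.vstack([np.hstack([f(a),f(b)]),np.hstack([f(s3),f(s3)])]);cv2.imwrite('pics/cmp.png',cv2.resize(im,(720,600)))
c=manip.grab_frame('top')[160:260,180:310,::-1];cv2.imwrite('pics/top6.png',cv2.resize(np.ascontiguousarray(c),None,fx=5,fy=5,interpolation=cv2.INTER_CUBIC))
"
```

```text
(no output)
```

View pics/cmp.png

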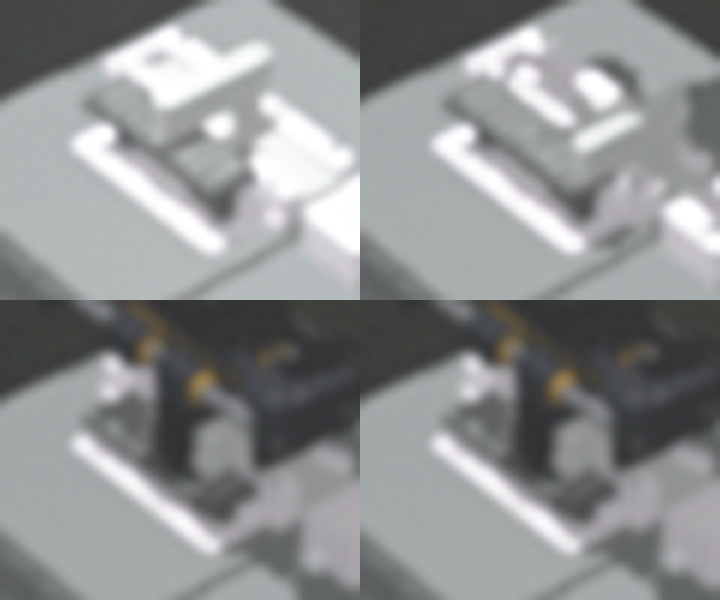

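The comparison view puts the bar's left corner at about (87,100), against about (85,105) at the start and roughly 10 px lower while pressed. So the catch has sprung up, and the tab sits at its home position. Handing in.

```bash
python3 -c "
from h import *
st();print(manip.sign_off())"
```

```text
t 9.55 tcp [ 0.5957 -0.0169  0.2945] box [ 26.3 -79.9] z over lid 184.5 yaw -8.75 tilt [ 0.0496 -0.0342] F [ 0.  -0.5  0.3] gap 0.0003
the job is handed in; nothing more can be done
None
```

The bolt is fully home in the keeper and the catch has sprung back up over it. I handed the job in at 9.55 s with the gripper clear, 185 mm above the lid.

With the jaws shut as one fingertip, I pressed the bar down about 11 mm (about 8 N). I kept it down while pushing the tab along the box's +y until it hit a hard stop at about 20 N. I then eased the push off with the bar still down and lifted away.

**Last checks:**
- **Bolt:** the wrist camera put the tab's push face at box y about -25 mm; nominal home is -26 mm. Together with the hard stop, this says the bolt is home.
- **Catch:** in the scene camera the bar is back at its starting height. The bar's apparent length in the wrist picture could not confirm this. It read 98.7 mm if the bar is up and 102.6 mm if it is down, against a true 102 mm. The same measurement before pressing, with the bar known to be up, also read short (99.6 mm), so I relied on the scene view.
- **Rest of the scene:** the wrist force is about zero. The dumbbell on the lid looked unmoved. The arm did not go near the other dumbbell, mug or bottle, and I did not measure them again at the end.
- **Tool tilt:** the tool tilted about 3° during the push, which had no visible effect.

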